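# Slide a glued phone into the edge-curing station and start it

## Robot

A 7-joint arm with a two-finger parallel gripper is mounted at the origin on the work surface. World frame = base frame: x ahead of the robot, y to its left, z up, the work surface at z = 0. Lengths are in m, angles in rad, forces in N, time in s.
With the tool pointing down it reaches from about 0.425 to 0.925 m from the base axis. Payload 6.8 kg.
Tool frame: the origin (TCP) lies at the very end of the fingers, on their centre line; the grasp point (between the pads) lies 19 mm behind it; z points along the fingers, y is the line along which they close (so a half turn about z gives the same grasp; the last joint's range is limited). The gripper opens to 85 mm and grips with 20 to 120 N. Pads are 22 mm wide; open, the fingers measure 114 mm over their backs; the gripper's body (76 mm by 85 mm) begins 54 mm behind the grasp point. The pads swing forward as they close: fully open they stand 13 mm farther back than shut.
Start: joints at [1.157, 0.477, 0.022, 1.555, -0.011, 1.109, -0.083], TCP at [0.203, -0.644, 0.196] pointing down, gripper open.
Joint ranges: [-2.96, 2.96], [-0.34, 2.1], [-1.41, 1.46], [0.24, 2.44], [-1.37, 4.51], [0.17, 1.92], [-2.96, 2.96]. Speed limits (rad/s): [2.39, 2.39, 3.14, 3.14, 3.14, 3.14, 3.14].

## Interface

Orientations are given as a unit quaternion [w, x, y, z].
In Python, from station import bot gives the robot as it stands.
- The arm moves only by the tool apply_moves, never from a script. Its argument "deltas" is a list of rows, each a list of 3 entries, a list of its own where there are three numbers: the closure, from 0 (fully open) to 1 (shut), then the shift along the tool's x, y, z in units of 0.2 m (1.0 is 0.2 m), then the turn about the tool's z in units of 2 pi rad (1.0 is 2 pi rad). A call has 1 to 12 rows; each row is the pose to reach, as a shift and turn from the pose commanded when the call began, along the tool's axes at that moment, turning the shorter way round; what a row does not reach only later rows make up. A row lasts 1/10 s, in which the tool goes at most 50 mm and 8.59 degrees, less where a joint would pass 70% of its speed; a pose out of reach is approached as far as the arm can. A call with a number of a shift or a turn outside -1 to 1 is refused whole. A call with a gripper value outside its range is refused whole. The fingers move at their own pace and stop on an object; "squeeze" is the grip in N (left out, the last holds). Time passes only in rows, so rows that repeat a pose let the fingers close. It gives the time, the measured TCP pose, the force, the opening and the grip force at its end, in the units of the state.
- bot.get_obs(): the state, without advancing time (a new reading comes with each control period).
- bot.read_camera(name): name is "scene" or "top" or "wrist"; returns a dict with "color" (480x640x3 uint8, red, green, blue), "intrinsics" (3x3 intrinsics, pixels), "pose" (4x4, takes a point from camera to world coordinates); the wrist camera has in their place "hand_eye" (4x4, takes a point from camera to tool coordinates, whose origin is the TCP and whose axes are the flange's). Camera axes: x right, y down, z forward; pixel columns grow to the right and rows downward; lengths in m; the calibration is good to about 2 mm. A picture is of the moment at which its call begins: read the wrist's pose just before it. There is no depth.
- bot.hand_in(): hands the job in; it is judged then, once.
Trained networks look in a picture, given as the dict that the camera call returned (one of the last four; its "shot" number tells which), for a name from the list of things; names that differ only in an ending like _2 or _b are one class to them, and where a whole thing is asked for, a point or a joint stands for the part that bears it (a point fixed in the world has none). Each returns a list of dicts, best first, with "confidence" (0 to 1); they miss things now and then, are a little off and sometimes report something else, mostly with a low value. They report only what shows in the picture. A call takes as long as a camera call. They do not tell look-alikes from the thing itself.
- bot.look_for(picture, target): "point" ([x, y, z] in m, in world coordinates, good to about 4 mm: the middle of the surface that is visible of it).
The state is a dict: "t": time; "q": joint angles; "joint_vel": joint speeds; "joint_torque": joint torques, N m; "eef_pos": TCP position; "tool_rot": TCP orientation; "contact_force": force on the tool from outside, world axes, zero at the start; "torque": the same for the moment, N m; "gripper_width": opening from 0.0 (shut) to 1.0 (fully open); "grasp_force": force on a finger pad.
Only numpy, scipy, OpenCV 4.12 (cv2) and the standard library are available. Lean on these libraries where they do the work, as an engineer would, in place of code of your own. Each camera call takes 0.05 s, during which the arm holds its last target. There are 200 camera calls.

## Task

Line up the phone carrier on the loading plate and push it with the fingertips straight down the lane between the two light bars until it is fully home against the back stop, without the carrier or the robot touching either bar. The glass is freshly glued, so only slide the carrier: never lift or tip it, and keep your fingers off the phone. Once it is home, press the start button on the control box all the way down and let go; leave the other things on the bench where they lie.

Things in the scene. Friction and masses are not known exactly. Their poses are not given: they have to be found in the camera images.
- station: Edge-curing station, fixed: a white base plate 520 x 200 x 3 mm on the bench, its flat top 3 mm above it. Origin on the underside, at bench level. Own x: along the lane, from the open loading end to the back stop; y: across, to the left looking along x; z up. Lane centre y = 0. Along x: plate -255 to 265 mm, loading end -255 to 0, light bars 0 to 165, grey control box 193 to 263 (170 mm wide, top at 65 mm).
- bar_left: Light bar left of the lane (station y positive), fixed: aluminium, 165 mm long, 22 wide, its top 35 mm above the bench, pale lens strip on its inner face. Origin under its near end: station x = 0, y = +65 mm, z = 3 mm; axes as the station. Inner face at station y = +54 mm; a foot 3 mm high reaches out to +87 mm. Must not be touched.
- bar_right: Light bar on the right of the lane: the mirror image; origin at station x = 0, y = -65 mm; inner face at station y = -54 mm. The lane between the inner faces is 108 mm wide, so the centred carrier has 8 mm on each side. Must not be touched.
- lane_mouth (a point): Point on the plate's top on the lane's centre line, level with the near ends of the bars (station x = 0, y = 0, z = 3 mm). Axes as the station.
- home (a point): Where the carrier's origin lies when fully home against the back stop and centred (station x = 80 mm, y = 0, z = 3 mm). Axes as the station. The stop is a steel angle 100 mm wide and 24 mm high across the lane's end with two rubber bumpers, their faces at station x = 165 mm.
- carrier: Brown bakelite carrier block, loose, 170 mm long (own x), 92 wide (own y), 24 high, about 0.5 kg with the phone. Origin: centre of its underside; own x points roughly along the lane. Starts on the loading end, up to 30 mm off the centre line and up to 14 degrees crooked. Slides with dry friction, stays where left. Brass pins 4 mm high stand on its top around the phone.
- phone: Phone laid in the carrier, glass up, moving with it as one piece: 150 x 74 x 6 mm, on top of the block (24 to 30 mm above the carrier's underside), centred, so the block stands out 10 mm at each end and 9 mm at each side. Origin: centre of its underside. Must not be touched.
- start (a joint): Start button: 0 when up, 0.006 m when fully down; springs back; fully down takes about 4 N.
- start_top (a point): Centre of the top of the round black start button (28 mm across, in a steel housing) on top of the control box; pressed straight down. It lies at station x = 228 mm, y = +40 mm, the box top being 65 mm above the bench.
- cutters: Flush cutters with blue handles, about 135 mm long and 15 mm high, lying on the bench left of the bars (the left as seen along the lane). Origin: about mid-length, on the bench. Not to be disturbed.
- glue: Small glue bottle, 32 mm across, 85 mm tall, standing right of the bars. Origin: centre of its underside. Not to be disturbed.
- driver: Screwdriver, 150 mm long, lying on the bench right of the lane mouth, roughly along the lane. Origin: under it, at bench level. Not to be disturbed.
There are look-alikes about, which are no part of the job. Leave any green or purple look-alike of the carrier alone.

How it is judged:
On the way, in this order (a step that is already met when the one before it is completed fails the run):
1. the carrier is home against the stop and at rest (x of carrier in the frame of home between -0.005 and 0.004 m and y of carrier in the frame of home between -0.008 and 0.008 m and z of carrier in the frame of home below 0.004 m and angle between the x axis of carrier and the x axis of station, either way round below 0.08 rad and linear speed of carrier below 0.01 m/s and angle between carrier's own z axis and vertical below 0.04 rad), for 0.2 s.
2. the start button is pressed down (value of joint start above 0.0045 m), for 0.05 s.
At the end, for the whole second after the job is handed in: The carrier lies flat in the lane, its front within 5 mm of the stop's bumpers, within 8 mm of the lane's centre line and 0.08 rad of its direction, at rest; the start button has been pressed (4.5 of its 6 mm) after that and is up again; the other things lie within 15 mm of where they were (all of step 1 and value of joint start below 0.002 m and distance of each of cutters, glue, driver from where it was at the start of the episode below 0.015 m); the robot touches nothing.
It fails at once if the carrier or the robot touches a light bar (contact force between any of carrier, the fingers, the arm and bar_left above 0.2 N or contact force between any of carrier, the fingers, the arm and bar_right above 0.2 N).
It fails at once if the carrier is lifted or tipped (z of carrier in the frame of home above 0.006 m or angle between carrier's own z axis and vertical above 0.1 rad).
It fails at once if the robot touches the phone (contact force between any of the fingers, the arm and phone above 0.2 N).
It fails at once if the start button is pressed before the carrier is home (value of joint start above 0.003 m and not (x of carrier in the frame of home between -0.005 and 0.004 m and y of carrier in the frame of home between -0.008 and 0.008 m and z of carrier in the frame of home below 0.004 m and angle between the x axis of carrier and the x axis of station, either way round below 0.08 rad)).
It fails at once if another thing on the bench is disturbed (distance of any of cutters, glue, driver from where it was at the start of the episode above 0.015 m).
It also fails if it takes over 67 s, if anything falls off the work surface, if the arm or the gripper's body presses on something with over 40 N, if the wrist force passes 120 N, or if a joint passes its speed limit or range.

## Working session

There is one attempt and no reset: what is moved stays moved. The work goes in short steps, Python scripts to look and compute and a tool call to move; the robot and the scene stay as the last step left them, time stands still between calls to the robot, and variables do not carry over. Pictures are saved under pics/ and viewed, at most 10 in all, crops included, and the job is handed in when it is done.

Besides the shell and the picture viewer there is one more tool, called after "Request:" by a JSON object that holds its "api" and its "payload". apply_moves: Moves the arm, as the interface text tells. Its arguments: {"type":"object","properties":{"deltas":{"type":"array","items":{"type":"array"}},"squeeze":{"type":"number"}},"required":["deltas"]}

```bash
mkdir -p pics; ls; python3 - <<'E'
from station import bot
import cv2,numpy as np
o=bot.get_obs()
for k in ['t','q','eef_pos','tool_rot','contact_force','gripper_width']: print(k,o[k])
for n in ['top','scene']:
    p=bot.read_camera(n)
    cv2.imwrite(f'pics/{n}0.png',p['color'][:,:,::-1])
    print(n,p['intrinsics'],p['pose'])
    for t in ['carrier','station','bar_left','bar_right','phone','start_top','cutters','glue','driver']:
        for r in bot.look_for(p,t)[:3]: print(t,np.round(r['point'],3),round(r['confidence'],2))
E
```

```text
pics
t 0.0
q [ 1.15691538  0.4778443   0.02231804  1.5564468  -0.01147362  1.10930985
 -0.08311207]
eef_pos [ 0.20298696 -0.64306113  0.1949977 ]
tool_rot [-9.14202082e-04  9.88331471e-01  1.52315524e-01 -2.19316470e-04]
contact_force [-0.77025403  0.41143013  0.12243263]
gripper_width 0.9987599132127887
top [[443.65968952   0.         325.29476983]
 [  0.         443.65968952 235.96033913]
 [  0.           0.           1.        ]] [[ 0.05449697 -0.97817374  0.20051486  0.38477107]
 [-0.9985111  -0.05290823  0.01327777 -0.05347406]
 [-0.00237908 -0.20093991 -0.97960068  1.16821349]
 [ 0.          0.          0.          1.        ]]
carrier [ 0.667 -0.39   0.035] 0.83
carrier [ 0.39  -0.39   0.024] 0.73
carrier [ 0.55  -0.163  0.033] 0.6
station [0.532 0.039 0.004] 0.96
bar_left [0.475 0.075 0.036] 0.78
bar_left [ 0.723 -0.056  0.018] 0.28
bar_right [0.607 0.066 0.036] 0.7
phone [ 0.824 -0.202  0.024] 0.96
phone [ 0.672 -0.394  0.032] 0.71
phone [ 0.55  -0.164  0.037] 0.66
start_top [0.476 0.072 0.037] 0.7
cutters [0.409 0.076 0.013] 0.72
glue [0.693 0.076 0.057] 0.6
glue [0.53  0.0
[... 167 characters left out ...]
   1.        ]] [[-0.35411764  0.58398317 -0.73045489  1.32665909]
 [ 0.93490399  0.2407372  -0.26076836  0.19815169]
 [ 0.02356333 -0.77524787 -0.63121748  0.67362585]
 [ 0.          0.          0.          1.        ]]
carrier [ 0.412 -0.392  0.028] 0.79
carrier [ 0.57  -0.151  0.037] 0.64
carrier [ 0.842 -0.179  0.029] 0.63
station [0.566 0.082 0.005] 0.92
bar_left [0.486 0.073 0.03 ] 0.77
bar_right [0.62  0.073 0.026] 0.64
bar_right [0.568 0.082 0.01 ] 0.49
phone [ 0.676 -0.388  0.028] 0.84
phone [ 0.833 -0.2    0.029] 0.68
phone [ 0.401 -0.39   0.03 ] 0.57
start_top [0.52  0.216 0.086] 0.62
cutters [0.412 0.082 0.011] 0.89
glue [0.712 0.078 0.049] 0.73
driver [ 0.726 -0.051  0.017] 0.56
```

View pics/top0.png

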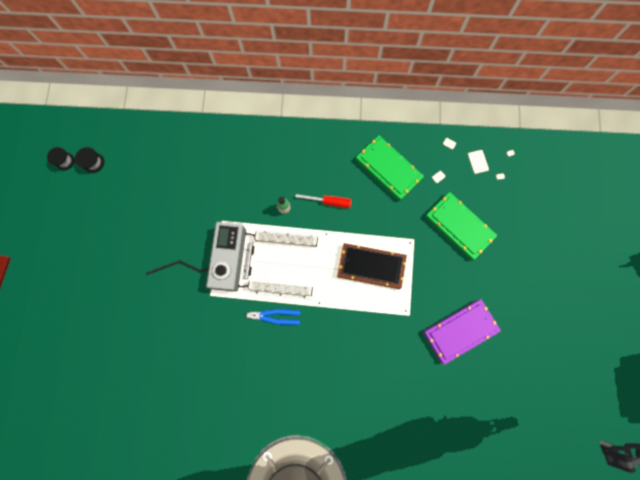

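View pics/scene0.png

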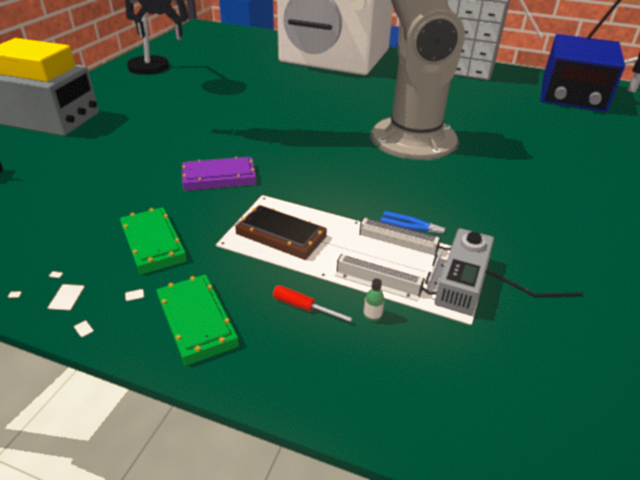

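The top view shows the plate with corners near (222,221), (414,238), (410,315) and (210,297), and the lane running to image left. The brown carrier is at about (372,265), with the open end to its right. The green and purple blocks are look-alikes. Next I'll fit the plate and carrier.

```bash
cat > h.py <<'E'
import cv2,numpy as np
def rect(img,K,P,z,x0,x1,y0,y1,s=1000):
    "warp image to plane z; pixel (u,v) = ((x-x0)*s,(y-y0)*s)"
    W=np.linalg.inv(P)
    H=K@np.c_[W[:3,0],W[:3,1],W[:3,2]*z+W[:3,3]]
    A=np.array([[1/s,0,x0],[0,1/s,y0],[0,0,1]])
    return cv2.warpPerspective(img,np.linalg.inv(H@A),(int((x1-x0)*s),int((y1-y0)*s)),flags=cv2.INTER_LINEAR)
def box(mask,x0,y0,s=1000):
    c=max(cv2.findContours(mask,cv2.RETR_EXTERNAL,cv2.CHAIN_APPROX_NONE)[0],key=cv2.contourArea)
    c=cv2.convexHull(c)
    (u,v),wh,a=cv2.minAreaRect(c)
    b=cv2.boxPoints(((u,v),wh,a))/s+[x0,y0]
    e=b[1]-b[0];f=b[2]-b[1]; l=e if np.hypot(*e)>np.hypot(*f) else f
    l=l*np.sign(l[1])
    return np.array([u/s+x0,v/s+y0]),np.array(wh)/s,np.arctan2(l[1],l[0])
def masks(im):
    h=cv2.cvtColor(im,cv2.COLOR_RGB2HSV)
    w=((h[...,2]>150)&(h[...,1]<50)).astype(np.uint8)
    r,g,b=[im[...,i].astype(int) for i in range(3)]
    br=((r>g+12)&(r<190)&(h[...,1]>70)).astype(np.uint8)
    return w,br
def fit(p,P=None):
    P=p['pose'] if P is None else P
    out={}
    x0,x1,y0,y1=.4,.7,-.36,.3
    im=rect(p['color'],p['intrinsics'],P,.003,x0,x1,y0,y1)
    w,_=masks(im); w=cv2.morphologyEx(w,cv2.MORPH_OPEN,np.ones((5,5)))
    out['plate']=box(w,x0,y0)
    im=rect(p['color'],p['intrinsics'],P,.027,x0,x1,y0,y1)
    _,b=masks(im); b=cv2.morphologyEx(b,cv2.MORPH_OPEN,np.ones((3,3)))
    out['carrier']=box(b,x0,y0)
    return out,im,w,b
def rel(S,a,p):
    c,s=np.cos(a),np.sin(a); d=np.asarray(p)[:2]-S
    return np.array([c*d[0]+s*d[1],-s*d[0]+c*d[1]])
E
python3 - <<'E'
from station import bot
from h import *
p=bot.read_camera('top')
o,im,w,b=fit(p)
for k,v in o.items(): print(k,np.round(v[0],4),np.round(v[1],4),np.degrees(v[2]))
vis=im[:,:,::-1].copy(); vis[b>0]=(255,0,255)
cv2.imwrite('pics/fit.png',np.hstack([vis,im[:,:,::-1],cv2.merge([w*255]*3)])[:,:].transpose(1,0,2)[:,:])
pp=o['plate'];a=pp[2];S=pp[0]-.005*np.array([np.cos(a),np.sin(a)])
print('S',S,rel(S,a,o['carrier'][0]),np.degrees(o['carrier'][2]-a))
E
```

```text
plate [ 0.5389 -0.0042] [0.5349 0.2049] 87.47619902505961
carrier [ 0.5465 -0.1621] [0.1677 0.0909] 82.14668217610058
S [ 0.53863414 -0.00917606] [-0.15238192 -0.0146    ] -5.329516848959031
```

```bash
python3 -c "
import cv2;a=cv2.imread('pics/fit.png');print(a.shape);cv2.imwrite('pics/fit2.png',cv2.resize(a,(600,800))[:,:] if 0 else cv2.resize(a,(440,600)))"
```

```text
(897, 659, 3)
```

View pics/fit2.png

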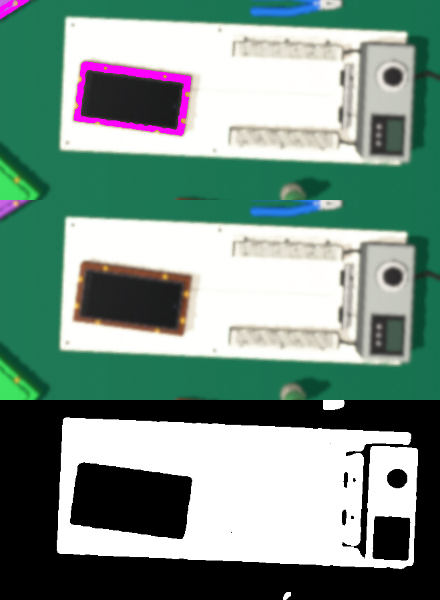

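The overlay shows the carrier mask is good, but the control box pollutes the plate mask at the far end. I'll fit the plate from its two side edges and its near edge.

```bash
cat >> h.py <<'E'
def plate(w,x0=.4,y0=-.36,yr=(-.22,.12)):
    "lane line from side edges; near edge -> station origin and angle"
    Ls=[];Rs=[]
    for y in np.arange(yr[0],yr[1],.002):
        c=np.flatnonzero(w[int(round((y-y0)*1000))])
        if len(c): Ls.append((y,c[0]/1e3+x0)); Rs.append((y,c[-1]/1e3+x0+.001))
    fl=[]
    for q in (Ls,Rs):
        q=np.array(q,np.float32); l=cv2.fitLine(q,cv2.DIST_HUBER,0,.001,.001).ravel(); fl.append(l)
    sl=[l[1]/l[0] for l in fl]; m=np.mean(sl); a=np.arctan2(1,m)
    xs=[l[3]-l[1]/l[0]*l[2] for l in fl]
    near=[]
    for x in np.arange(np.mean(xs)+m*-.25-.07,np.mean(xs)+m*-.25+.07,.002):
        r=np.flatnonzero(w[:,int(round((x-x0)*1000))]);
        if len(r): near.append((x,r[0]/1e3+y0))
    near=np.array(near)
    d=np.array([np.cos(a),np.sin(a)])
    C=np.array([np.mean(xs),0.]); t=np.median((near-C)@d)
    S=C+d*(t+.255)
    return S,a,[np.degrees(np.arctan2(1,s)) for s in sl],(xs[1]-xs[0])*np.sin(a)
E
python3 - <<'E'
from station import bot
from h import *
p=bot.read_camera('top')
o,im,w,b=fit(p)
S,a,angs,wd=plate(w)
print(S,np.degrees(a),angs,wd)
print(rel(S,a,o['carrier'][0]),np.degrees(o['carrier'][2]-a))
E
```

```text
[ 0.53884623 -0.01589571] 87.51229 [np.float32(87.52233), np.float32(87.50224)] 0.20414987
[-0.14568696 -0.01400043] -5.365615168497198
```

```bash
cat >> h.py <<'E'
from scipy.spatial.transform import Rotation as R
S0=np.array([.5388,-.0139]); A0=np.radians(87.51)
def w(sx,sy): 
    c,s=np.cos(A0),np.sin(A0); return S0+[c*sx-s*sy,s*sx+c*sy]
def go(bot,xy,z,yaw_x=None):
    "print tool-axes shift (units) and turn (units) to target; yaw_x = world angle (deg) of tool x"
    o=bot.get_obs(); q=np.array(o['tool_rot']); M=R.from_quat(q[[1,2,3,0]]).as_matrix()
    d=M.T@(np.array([*xy,z])-o['eef_pos'])
    cur=np.degrees(np.arctan2(M[1,0],M[0,0])); 
    t=0 if yaw_x is None else -((yaw_x-cur+180)%360-180)/360
    print('t',round(o['t'],2),'pos',np.round(o['eef_pos'],4),'st',np.round(rel(S0,A0,o['eef_pos']),4),'yaw',round(cur-np.degrees(A0),2),'F',np.round(o['contact_force'],2),'gw',round(o['gripper_width'],2))
    print('shift',np.round(d/.2,3),'turn',round(t,4))
E
python3 - <<'E'
from station import bot
from h import *
go(bot,w(-.148,-.095),.195,-2.49)
E
```

```text
t 1.1 pos [ 0.2032 -0.6437  0.196 ] st [-0.6438  0.3079] yaw -69.99 F [-0.09  0.4  -0.73] gw 1.0
shift [ 2.741 -1.64   0.005] turn 0.0556
```

Request:
{"api": "apply_moves", "payload": {"deltas": [[0,[0.2,-0.12,0],0],[0,[0.45,-0.27,0],0],[0,[0.7,-0.42,0],0],[0,[1.0,-0.6,0],0],[0,[1.0,-0.6,0],0]]}}

```text
t: 1.6
eef_pos: [0.3604, -0.466, 0.1962]
tool_rot: [-0.0, 0.988, 0.154, 0.001]
contact_force: [0.6, -0.2, 0.4]
gripper_width: 0.995
grasp_force: 0.0
```

Request:
{"api": "apply_moves", "payload": {"deltas": [[0,[0.2,-0.12,0],0],[0,[0.45,-0.27,0],0],[0,[0.7,-0.42,0],0],[0,[1.0,-0.6,0],0],[0,[1.0,-0.6,0],0]]}}

```text
t: 2.1
eef_pos: [0.5148, -0.291, 0.1963]
tool_rot: [-0.0, 0.988, 0.154, 0.001]
contact_force: [1.0, -0.3, 0.4]
gripper_width: 0.998
grasp_force: 0.0
```

Request:
{"api": "apply_moves", "payload": {"deltas": [[0,[0.2,-0.12,0],0.02],[0,[0.4,-0.25,0],0.04],[0,[0.6,-0.35,0],0.0556],[0,[0.74,-0.44,0],0.0556],[0,[0.74,-0.44,0],0.0556],[0,[0.74,-0.44,0],0.0556]]}}

```text
t: 2.7
eef_pos: [0.6273, -0.1651, 0.1957]
tool_rot: [0.0, 1.0, -0.021, -0.0]
contact_force: [0.7, -1.0, 0.6]
gripper_width: 0.999
grasp_force: 0.0
```

```bash
cat >> h.py <<'E'
def wrist(bot,name=None):
    o=bot.get_obs(); p=bot.read_camera('wrist')
    q=np.array(o['tool_rot']); T=np.eye(4); T[:3,:3]=R.from_quat(q[[1,2,3,0]]).as_matrix(); T[:3,3]=o['eef_pos']
    if name: cv2.imwrite(f'pics/{name}.png',p['color'][:,:,::-1])
    return p,T@p['hand_eye']
E
python3 - <<'E'
from station import bot
from h import *
go(bot,w(-.148,-.095),.06,-2.49)
p,P=wrist(bot,'w1'); print(np.round(P,3))
E
```

```text
t 2.7 pos [ 0.6273 -0.1651  0.1957] st [-0.1472 -0.095 ] yaw -89.88 F [ 0.67 -1.02  0.61] gw 1.0
shift [0.    0.004 0.679] turn 0.0003
[[-0.042 -0.961 -0.272  0.695]
 [-0.999  0.041  0.01  -0.168]
 [ 0.001  0.272 -0.962  0.373]
 [ 0.     0.     0.     1.   ]]
```

View pics/w1.png

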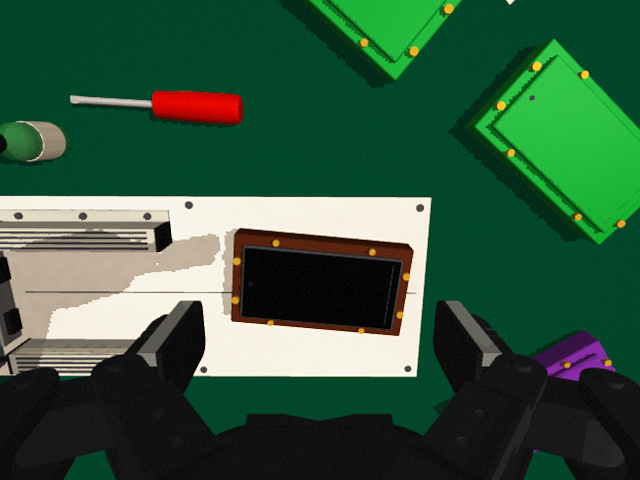

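The wrist view shows the carrier at about (322,283), the engraved centre line at row ~292, the plate's near corners at (431,197) and (417,377), and the bar ends on the left. I'll refit from this closer view.

```bash
python3 - <<'E'
from station import bot
from h import *
p,P=wrist(bot)
o,im,wm,b=fit(p,P)
S,a,angs,wd=plate(wm,yr=(-.25,-.06))
print(S,np.degrees(a),angs,wd)
c=o['carrier']; print(c[0],c[1],np.degrees(c[2]))
print(rel(S,a,c[0]),np.degrees(c[2]-a)); print('old frame',rel(S0,A0,c[0]))
E
```

```text
[ 0.54012164 -0.01372279] 87.252266 [np.float32(87.27823), np.float32(87.226295)] 0.20046134
[ 0.5651347  -0.16451849] [0.16867352 0.07026283] 82.18471800665854
[-0.14942324 -0.03221323] -5.067554036236861
old frame [-0.14933217 -0.03285346]
```

```bash
sed -i 's/^S0=.*/S0=np.array([.5395,-.0138]); A0=np.radians(87.4)/' h.py
```

Request:
{"api": "apply_moves", "payload": {"deltas": [[0,[0,0,0.22],0.0006],[0,[0,0,0.44],0.0006],[0,[0,0,0.66],0.0006],[0,[0,0,0.82],0.0006],[0,[0,0,0.88],0.0006],[0,[0,0,0.92],0.0006],[0,[0,0,0.94],0.0006],[0,[0,0,0.94],0.0006]]}}

```text
t: 3.6
eef_pos: [0.6279, -0.1665, 0.0092]
tool_rot: [0.0, 1.0, -0.024, 0.001]
contact_force: [-0.6, 0.6, 1.1]
gripper_width: 1.0
grasp_force: 0.0
```

```bash
python3 - <<'E'
from station import bot
from h import *
go(bot,w(-.148,-.057),.007,-2.6)
p=bot.read_camera('scene'); cv2.imwrite('pics/s1.png',cv2.resize(p['color'][170:320,200:460,::-1],None,fx=3,fy=3))
E
```

```text
t 3.6 pos [ 0.6279 -0.1665  0.0092] st [-0.1485 -0.0952] yaw -90.14 F [-0.64  0.58  1.07] gw 1.0
shift [-0.191 -0.002  0.01 ] turn -0.0004
```

View pics/s1.png

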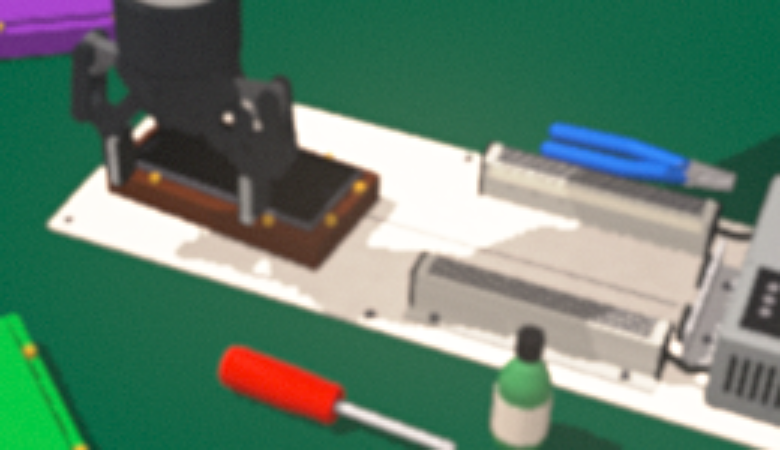

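```bash
python3 - <<'E'
from station import bot
from h import *
p=bot.read_camera('scene')
for sx in (-.148-.05,-.148+.05):
  for z in (.009,.022):
    X=np.linalg.inv(p['pose'])@np.r_[w(sx,-.095),z,1]; u=p['intrinsics']@X[:3]; print(sx,z,(u/u[2])[:2])
E
```

```text
-0.198 0.009 [240.59743435 247.46613968]
-0.198 0.022 [240.13978378 242.43609085]
-0.09799999999999999 0.009 [285.35795341 261.22266923]
-0.09799999999999999 0.022 [285.25340238 256.1578787 ]
```

```bash
python3 - <<'E'
from station import bot
from h import *
p=bot.read_camera('scene')
def pr(X): 
    X=np.linalg.inv(p['pose'])@np.r_[X,1]; u=p['intrinsics']@X[:3]; return ((u/u[2])[:2]-[200,170])*3
for n,X in dict(nr=[*w(-.255,-.1),.003],nl=[*w(-.255,.1),.003],carFR=[*w(-.148+.0803,-.014-.008-.0458),.003],carRR=[*w(-.148-.089,-.014+.008-.0458),.027],tip1=[*w(-.098,-.095),.009],bar=[*w(0,-.076),.035]).items(): print(n,pr(X).round())
q,P=wrist(bot,'w2')
h=np.linalg.inv(q['hand_eye'])
for X in ([0,.05,0],[0,.05,-.013],[0,-.05,-.013],[-.011,.0425,-.013],[.011,.0425,-.013],[.011,.0425,0]):
    u=q['intrinsics']@(h@np.r_[X,1])[:3]; print(X,(u/u[2])[:2].round())
E
```

```text
nr [ 46. 221.]
nl [185.  73.]
carFR [316. 269.]
carRR [102. 161.]
tip1 [256. 274.]
bar [408. 268.]
[0, 0.05, 0] [421. 273.]
[0, 0.05, -0.013] [429. 283.]
[0, -0.05, -0.013] [210. 283.]
[-0.011, 0.0425, -0.013] [411. 305.]
[0.011, 0.0425, -0.013] [414. 260.]
[0.011, 0.0425, 0] [408. 251.]
```

View pics/w2.png

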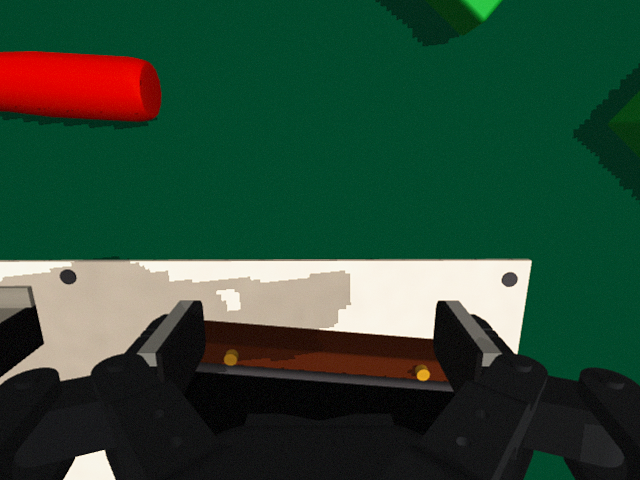

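The wrist view shows the finger pads' tip edges at about rows 302–345, cols 203 and 437, lower than predicted. I'll solve for where the tips really are.

```bash
python3 - <<'E'
from station import bot
from h import *
from scipy.optimize import least_squares
q,P=wrist(bot); s=bot.read_camera('scene'); print(q['intrinsics'][0,0], np.round(q['hand_eye'],3))
T=P@np.linalg.inv(q['hand_eye'])
h=np.linalg.inv(q['hand_eye']); si=np.linalg.inv(s['pose'])
def pr(K,M,X): u=K@(M@np.r_[X,1])[:3]; return (u/u[2])[:2]
obs=[((1,-1),(203,302)),((-1,-1),(203,345)),((1,1),(437,302))]
def f(v,sc=True):
    x,y,z,wd=v; r=[]
    for (a,b),o in obs: r.append(pr(q['intrinsics'],h,[x+a*wd,b*y,z])-o)
    if sc:
        for b,o in ((-1,(282.3,243.3)),(1,(239,231.7))): r.append((pr(s['intrinsics'],si,(T@np.r_[x+wd,b*(y+.005),z,1])[:3])-o))
    return np.ravel(r)
for sc in (0,1):
    z=least_squares(f,[0,.0425,-.013,.011],args=(sc,)); print(sc,z.x.round(4),z.fun.round(1))
z=least_squares(lambda v:f([v[0],.0425,v[1],.011],1),[0,-.013]); print(z.x,z.fun.round(1))
z=least_squares(lambda v:f([v[0],.0425,v[1],.011],0),[0,-.013]); print(z.x,z.fun.round(1))
E
```

```text
386.13582861397384 [[-0.001 -0.962 -0.272  0.067]
 [ 1.    -0.001  0.001 -0.   ]
 [-0.001 -0.272  0.962 -0.177]
 [ 0.     0.     0.     1.   ]]
0 [-0.0744  0.0881  0.0874  0.0179] [-1.9  0.3  2.  -0.2 -0.  -0.1]
1 [-0.0022  0.0432 -0.0475  0.0088] [-1.5  0.3  2.4 -0.2  0.5 -0.   0.1  0.7 -1.1 -1. ]
[-0.00264875 -0.0483107 ] [-0.6 -3.3  4.2  7.3 -0.3 -3.6 -0.6  0.8 -1.3 -0.8]
[-0.00256551 -0.04842732] [-0.8 -3.3  4.1  7.3 -0.2 -3.7]
```

Request:
{"api": "apply_moves", "payload": {"deltas": [[0.5,[0,0,-0.05],0],[0.5,[0,0,-0.05],0],[0.5,[0,0,-0.05],0],[0.5,[0,0,-0.05],0],[0.5,[0,0,-0.05],0],[0.5,[0,0,-0.05],0]]}}

```text
t: 4.5
eef_pos: [0.6269, -0.1659, 0.0178]
tool_rot: [-0.0, 1.0, -0.024, -0.0]
contact_force: [1.0, -0.1, -0.3]
gripper_width: 0.503
grasp_force: 0.0
```

```bash
python3 - <<'E'
from station import bot
from h import *
go(bot,w(-.148,-.057),.007,-2.6)
p=bot.read_camera('scene'); q,P=wrist(bot)
a=cv2.resize(p['color'][170:280,200:330,::-1],(520,440)); b=cv2.resize(q['color'][160:,120:520,::-1],(275,220))
c=np.zeros((440,795,3),np.uint8); c[:,:520]=a; c[:220,520:]=b
# upscaled bottom-right: finger zone of the wrist view
c[220:,520:]=cv2.resize(q['color'][200:400,195:445,::-1],(275,220))
cv2.imwrite('pics/s2.png',c)
E
```

```text
t 4.5 pos [ 0.6269 -0.1659  0.0178] st [-0.148  -0.0942] yaw -90.11 F [ 1.01 -0.11 -0.28] gw 0.5
shift [-0.186  0.001  0.054] turn -0.0003
```

View pics/s2.png

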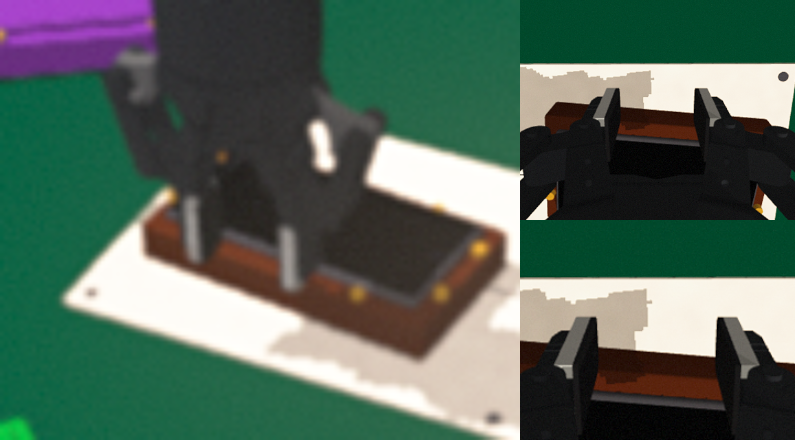

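The tips triangulate to about 40 mm behind the reported TCP in both cameras: tip z is about 0.058 with the TCP at 0.018. I'll go down slowly and watch the force, to confirm this by touch.

Request:
{"api": "apply_moves", "payload": {"deltas": [[0.2,[0,0,0.04],0],[0.2,[0,0,0.06],0],[0.2,[0,0,0.08],0],[0.2,[0,0,0.1],0],[0.2,[0,0,0.1],0]]}}

```text
t: 5.1
eef_pos: [0.6265, -0.1658, -0.0028]
tool_rot: [-0.0, 1.0, -0.024, -0.001]
contact_force: [-0.6, -0.1, 0.0]
gripper_width: 0.798
grasp_force: 0.0
```

Request:
{"api": "apply_moves", "payload": {"deltas": [[0.2,[0,0,0.02],0],[0.2,[0,0,0.04],0],[0.2,[0,0,0.06],0],[0.2,[0,0,0.06],0]]}}

```text
t: 5.5
eef_pos: [0.6265, -0.1658, -0.0147]
tool_rot: [-0.0, 1.0, -0.024, -0.001]
contact_force: [-0.8, 0.9, -0.7]
gripper_width: 0.805
grasp_force: 0.0
```

```bash
python3 - <<'E'
from station import bot
from h import *
go(bot,w(-.148,-.057),-.036,-2.6)
p=bot.read_camera('scene'); q,P=wrist(bot)
a=cv2.resize(p['color'][170:280,200:330,::-1],(520,440))
c=np.zeros((440,795,3),np.uint8); c[:,:520]=a; 
c[:206,520:]=cv2.resize(q['color'][...,::-1],(275,206))
cv2.imwrite('pics/s3.png',c)
E
```

```text
t 5.5 pos [ 0.6265 -0.1658 -0.0147] st [-0.1479 -0.0938] yaw -90.11 F [-0.78  0.93 -0.75] gw 0.8
shift [-0.184  0.001  0.107] turn -0.0003
```

View pics/s3.png

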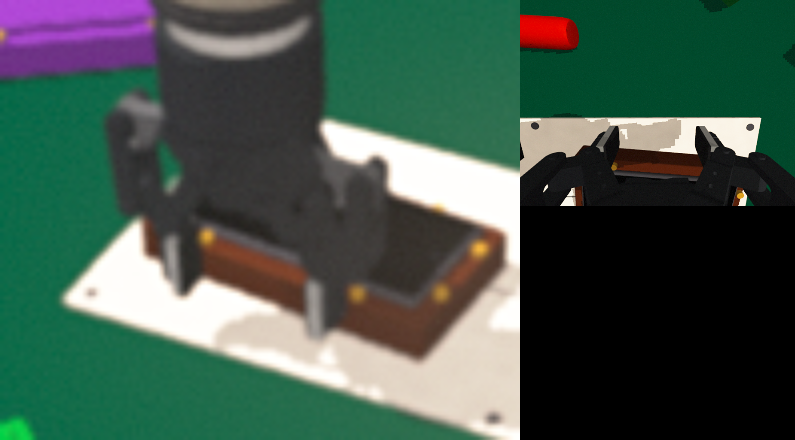

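The fingers are in front of the block's side with no contact, so the roughly 45 mm offset holds. I'll finish the descent and then push the carrier sideways.

Request:
{"api": "apply_moves", "payload": {"deltas": [[0.2,[0,0,0.02],0],[0.2,[0,0,0.04],0],[0.2,[0,0,0.06],0],[0.2,[0,0,0.08],0],[0.2,[0,0,0.095],0],[0.2,[0,0,0.095],0]]}}

```text
t: 6.2
eef_pos: [0.6266, -0.1659, -0.0336]
tool_rot: [-0.0, 1.0, -0.024, -0.0]
contact_force: [0.4, 0.9, 0.3]
gripper_width: 0.8
grasp_force: 0.0
```

Request:
{"api": "apply_moves", "payload": {"deltas": [[0.2,[-0.03,0,0],0],[0.2,[-0.06,0,0],0],[0.2,[-0.08,0,0],0],[0.2,[-0.1,0,0],0],[0.2,[-0.115,0,0],0],[0.2,[-0.13,0,0],0],[0.2,[-0.145,0,0],0],[0.2,[-0.155,0,0],0],[0.2,[-0.165,0,0],0],[0.2,[-0.165,0,0],0],[0.2,[-0.165,0,0],0]]}}

```text
t: 7.3
eef_pos: [0.5942, -0.1645, -0.0328]
tool_rot: [0.0, 1.0, -0.024, 0.0]
contact_force: [3.3, 1.9, 1.3]
gripper_width: 0.805
grasp_force: 1.1
```

```bash
python3 - <<'E'
from station import bot
from h import *
go(bot,w(-.148,-.057),-.034,-2.6)
p=bot.read_camera('top')
o,im,wm,b=fit(p); print(plate(wm))
c=o['carrier']; print(c[0],c[1],np.degrees(c[2]),rel(S0,A0,c[0]),np.degrees(c[2]-A0))
E
```

```text
t 7.3 pos [ 0.5942 -0.1645 -0.0328] st [-0.1481 -0.0615] yaw -90.1 F [3.26 1.86 1.26] gw 0.81
shift [-0.023 -0.     0.006] turn -0.0003
(array([ 0.53820837, -0.03210052]), np.float32(1.5256584), [np.float32(87.39674), np.float32(87.43081)], np.float32(0.20310967))
[ 0.537 -0.119] [0.076 0.094] 0.0 [-0.10520511 -0.00227476] -87.4
```

Request:
{"api": "apply_moves", "payload": {"deltas": [[0.2,[-0.01,0,0],0],[0.2,[-0.018,0,0],0],[0.2,[-0.026,0,0],0],[0.2,[-0.026,0,0],0],[0.2,[-0.026,0,0],0]]}}

```text
t: 7.85
eef_pos: [0.5887, -0.1644, -0.0329]
tool_rot: [0.0, 1.0, -0.024, -0.0]
contact_force: [2.7, -0.1, 2.3]
gripper_width: 0.802
grasp_force: 1.4
```

Request:
{"api": "apply_moves", "payload": {"deltas": [[0.2,[0.05,0,0],0],[0.2,[0.12,0,0],0],[0.2,[0.12,0,-0.2],0],[0.2,[0.12,0,-0.45],0],[0.2,[0.12,0,-0.7],0],[0.2,[0.12,0,-0.9],0],[0.2,[0.12,0,-0.9],0]]}}

```text
t: 8.55
eef_pos: [0.6163, -0.166, 0.1532]
tool_rot: [0.001, 1.0, -0.024, 0.004]
contact_force: [-0.2, 0.0, -0.2]
gripper_width: 0.802
grasp_force: 0.0
```

```bash
cat >> h.py <<'E'
def phonefit(p,P,z=.0325):
    "phone glass (dark, low value) in plane z inside the plate area"
    x0,x1,y0,y1=.4,.7,-.36,.3
    im=rect(p['color'],p['intrinsics'],P,z,x0,x1,y0,y1)
    h=cv2.cvtColor(im,cv2.COLOR_RGB2HSV)
    return im,h
E
python3 - <<'E'
from station import bot
from h import *
go(bot,w(-.26,0),.1,87.4)
q,P=wrist(bot,'w3')
p=bot.read_camera('top')
o,im,wm,b=fit(p); print(o['carrier'])
c=o['carrier']; print('top',rel(S0,A0,c[0]),np.degrees(c[2]-A0))
cv2.imwrite('pics/w3r.png',np.hstack([rect(q['color'],q['intrinsics'],P,.027,.42,.66,-.3,.1,1500)[:,:,::-1], rect(p['color'],p['intrinsics'],p['pose'],.027,.42,.66,-.3,.1,1500)[:,:,::-1]]))
E
```

```text
t 8.55 pos [ 0.6163 -0.166   0.1532] st [-0.1486 -0.0837] yaw -90.14 F [-0.2   0.04 -0.19] gw 0.8
shift [-0.419  0.558  0.263] turn -0.2504
(array([ 0.53050566, -0.12187338]), array([0.08072509, 0.09004411]), np.float64(3.09684666148151))
top [-0.10837014  0.00408255] 90.0362435020697
```

View pics/w3r.png

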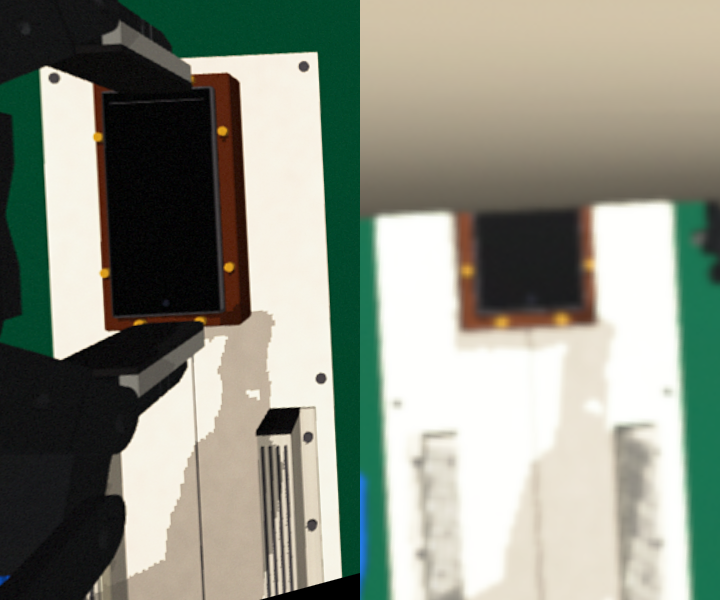

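```bash
python3 - <<'E'
from station import bot
from h import *
print(np.round(bot.get_obs()['q'],2))
go(bot,w(-.285,0),.16,-92.6)
E
```

```text
[ 0.26  0.46 -0.13  1.7   0.07  0.99 -1.51]
t 8.65 pos [ 0.6127 -0.1653  0.1473] st [-0.148 -0.08 ] yaw -90.12 F [-0.22 -0.03 -0.67] gw 0.8
shift [-0.399  0.686 -0.063] turn 0.2497
```

```bash
python3 - <<'E'
from station import bot
from h import *
go(bot,w(-.1,0),.20,87.4)
E
```

```text
t 8.65 pos [ 0.6127 -0.1653  0.1473] st [-0.148 -0.08 ] yaw -90.12 F [-0.22 -0.03 -0.67] gw 0.8
shift [-0.401 -0.239 -0.263] turn -0.2503
```

Request:
{"api": "apply_moves", "payload": {"deltas": [[0.2,[-0.05,-0.02,-0.05],-0.023],[0.2,[-0.1,-0.05,-0.1],-0.046],[0.2,[-0.15,-0.1,-0.15],-0.069],[0.2,[-0.2,-0.14,-0.2],-0.092],[0.2,[-0.25,-0.18,-0.25],-0.115],[0.2,[-0.3,-0.2,-0.26],-0.138],[0.2,[-0.35,-0.22,-0.26],-0.161],[0.2,[-0.4,-0.24,-0.26],-0.184],[0.2,[-0.4,-0.24,-0.26],-0.207],[0.2,[-0.4,-0.24,-0.26],-0.23],[0.2,[-0.4,-0.24,-0.26],-0.2504],[0.2,[-0.4,-0.24,-0.26],-0.2504]]}}

```text
t: 9.85
eef_pos: [0.5336, -0.1134, 0.1967]
tool_rot: [-0.002, 0.722, 0.691, -0.001]
contact_force: [-0.5, 1.0, 0.8]
gripper_width: 0.798
grasp_force: 0.0
```

```bash
python3 - <<'E'
from station import bot
from h import *
print(np.round(bot.get_obs()['q'],2))
go(bot,w(-.285,0),.16,87.4)
q,P=wrist(bot,'w4')
a=[rect(q['color'],q['intrinsics'],P,z,.43,.65,-.26,.06,1800)[:,:,::-1] for z in (.003,.027)]
cv2.imwrite('pics/w4r.png',np.hstack(a))
E
```

```text
[ 0.48  0.3  -0.46  1.84  0.15  1.04 -0.09]
t 9.85 pos [ 0.5336 -0.1134  0.1967] st [-0.0998  0.0014] yaw 0.09 F [-0.53  1.    0.81] gw 0.8
shift [-0.926  0.006  0.183] turn 0.0003
```

View pics/w4r.png

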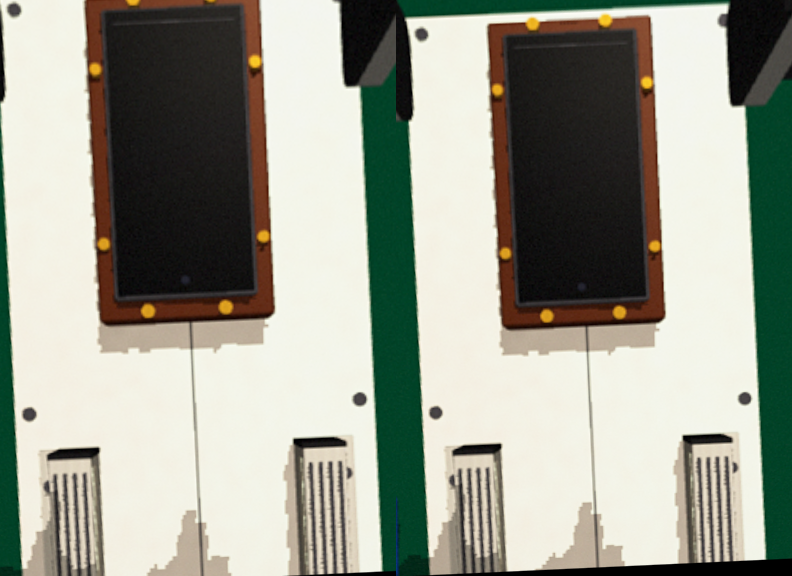

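The rectified wrist view puts the lane line on my S0 frame. The carrier is at station y = +2.4 mm with about 0.05° of angle, its rear edge at x ≈ -0.235 and its front at -0.066. Next I'll move behind it and go down.

Request:
{"api": "apply_moves", "payload": {"deltas": [[0.35,[-0.2,0,0],0.0003],[0.35,[-0.45,0,0],0.0003],[0.35,[-0.7,0,0],0.0003],[0.35,[-0.9,-0.004,0.2],0.0003],[0.35,[-0.926,-0.004,0.45],0.0003],[0.35,[-0.926,-0.004,0.65],0.0003],[0.35,[-0.926,-0.004,0.8],0.0003],[0.35,[-0.926,-0.004,0.8],0.0003]]}}

```text
t: 10.7
eef_pos: [0.5217, -0.2966, 0.0335]
tool_rot: [-0.005, 0.724, 0.689, -0.002]
contact_force: [-0.7, 1.0, -0.5]
gripper_width: 0.643
grasp_force: 0.0
```

```bash
python3 - <<'E'
from station import bot
from h import *
go(bot,w(-.28,0.0024),-.033,87.4)
E
```

```text
t 10.7 pos [ 0.5217 -0.2966  0.0335] st [-0.2833  0.005 ] yaw -0.24 F [-0.69  1.01 -0.52] gw 0.64
shift [0.015 0.016 0.333] turn -0.0007
```

Request:
{"api": "apply_moves", "payload": {"deltas": [[0.35,[0,0,0],0],[0.35,[0,0,0],0]]}}

```text
t: 10.9
eef_pos: [0.5276, -0.2989, 0.0409]
tool_rot: [0.001, 0.724, 0.69, 0.001]
contact_force: [-0.3, 1.1, 0.3]
gripper_width: 0.646
grasp_force: 0.0
```

```bash
python3 - <<'E'
from station import bot
from h import *
go(bot,w(-.28,0.0024),-.033,87.4)
E
```

```text
t 10.9 pos [ 0.5276 -0.2989  0.0409] st [-0.2853 -0.0011] yaw -0.12 F [-0.35  1.07  0.29] gw 0.65
shift [ 0.027 -0.018  0.369] turn -0.0003
```

Request:
{"api": "apply_moves", "payload": {"deltas": [[0.35,[0.01,-0.01,0.1],-0.0003],[0.35,[0.02,-0.018,0.2],-0.0003],[0.35,[0.02,-0.018,0.28],-0.0003],[0.35,[0.02,-0.018,0.33],-0.0003],[0.35,[0.02,-0.018,0.369],-0.0003],[0.35,[0.02,-0.018,0.369],-0.0003],[0.35,[0.02,-0.018,0.369],-0.0003]]}}

```text
t: 11.6
eef_pos: [0.5232, -0.2946, -0.0344]
tool_rot: [0.0, 0.723, 0.691, 0.0]
contact_force: [-0.1, 0.1, -0.2]
gripper_width: 0.65
grasp_force: 0.0
```

```bash
python3 - <<'E'
from station import bot
from h import *
go(bot,w(-.244,0.0024),-.033,87.4)
go(bot,w(-.244,0.0024)*0+w(-.07,0.001),-.033,87.4)
q,P=wrist(bot,'w5')
E
```

```text
t 11.6 pos [ 0.5232 -0.2946 -0.0344] st [-0.2812  0.0035] yaw 0.02 F [-0.13  0.1  -0.16] gw 0.65
shift [ 0.186  0.006 -0.007] turn 0.0001
t 11.6 pos [ 0.5232 -0.2946 -0.0344] st [-0.2812  0.0035] yaw 0.02 F [-0.13  0.1  -0.16] gw 0.65
shift [ 1.056  0.013 -0.007] turn 0.0001
```

View pics/w5.png

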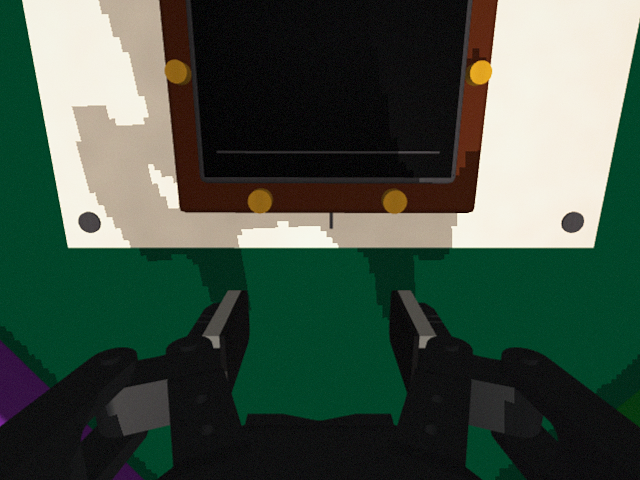

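The wrist view shows both fingertips centred behind the carrier's rear edge (cols 247 and 391, carrier 180–475), clear of the phone. Starting the first part of the push.

Request:
{"api": "apply_moves", "payload": {"deltas": [[0.35,[0.08,0,0],0.0001],[0.35,[0.14,0.003,0],0.0001],[0.35,[0.17,0.006,0],0.0001],[0.35,[0.2,0.006,0],0.0001],[0.35,[0.23,0.006,0],0.0001],[0.35,[0.27,0.006,0],0.0001],[0.35,[0.32,0.006,0],0.0001],[0.35,[0.37,0.007,0],0.0001],[0.35,[0.41,0.007,0],0.0001],[0.35,[0.44,0.008,0],0.0001],[0.35,[0.455,0.008,0],0.0001],[0.35,[0.455,0.008,0],0.0001]]}}

```text
t: 12.85
eef_pos: [0.5286, -0.2026, -0.0348]
tool_rot: [-0.0, 0.723, 0.691, 0.0]
contact_force: [0.8, -1.8, 1.1]
gripper_width: 0.649
grasp_force: 0.8
```

```bash
cat >> h.py <<'E'
def rear(q,P,yc,z=.027):
    "rear-part carrier edges in lane-aligned rectified wrist view: returns rear x, centre y, tilt (station)"
    # rotate world->station so the warp is lane aligned: u=(sx-x0)*2000, v=(sy-y0)*2000
    Ts=np.eye(4); c,s=np.cos(A0),np.sin(A0); Ts[:2,:2]=[[c,s],[-s,c]]; Ts[:2,3]=-Ts[:2,:2]@S0
    x0,y0=yc-.05,-.08
    im=rect(q['color'],q['intrinsics'],Ts@P,z,x0,yc+.12,y0,.08,2000)
    m=np.array(masks(im)[1]); h=cv2.cvtColor(im,cv2.COLOR_RGB2HSV)
    return im,m,h,x0,y0
E
python3 - <<'E'
from station import bot
from h import *
go(bot,w(-.0146,0.0006),-.033,87.4)
q,P=wrist(bot)
im,m,h,x0,y0=rear(q,P,-.18)
cv2.imwrite('pics/r1.png',im[:,:,::-1])
# rows: y across. print per column extents of brown
for u in range(0,340,20):
    r=np.flatnonzero(m[:,u]); 
    if len(r)>10: print(round(x0+u/2000,3),len(r),(r[0]/2000+y0).round(4),(r[-1]/2000+y0).round(4),np.round((r[0]+r[-1])/4000+y0,4))
for v in range(40,290,20):
    r=np.flatnonzero(m[v]); 
    if len(r)>5: print('y',round(v/2000+y0,3),(r[0]/2000+x0).round(4))
E
```

```text
t 12.85 pos [ 0.5286 -0.2026 -0.0348] st [-0.1891  0.0023] yaw 0.03 F [ 0.76 -1.84  1.13] gw 0.65
shift [ 0.873  0.009 -0.009] turn 0.0001
-0.17 179 -0.042 0.047 0.0025
-0.16 28 -0.0425 0.047 0.0023
-0.15 27 -0.042 0.047 0.0025
-0.14 28 -0.0425 0.047 0.0023
-0.13 27 -0.042 0.047 0.0025
-0.12 28 -0.0425 0.047 0.0023
-0.11 28 -0.0425 0.047 0.0023
-0.1 28 -0.0425 0.047 0.0023
-0.09 28 -0.0425 0.047 0.0023
y -0.04 -0.1765
y -0.03 -0.1765
y -0.02 -0.178
y -0.01 -0.1765
y 0.0 -0.1765
y 0.01 -0.1765
y 0.02 -0.1735
y 0.03 -0.1765
y 0.04 -0.1765
```

Request:
{"api": "apply_moves", "payload": {"deltas": [[0.35,[0.03,0,0],0.0001],[0.35,[0.08,0.002,0],0.0001],[0.35,[0.14,0.003,0],0.0001],[0.35,[0.2,0.005,0],0.0001],[0.35,[0.26,0.006,0],0.0001],[0.35,[0.32,0.007,0],0.0001],[0.35,[0.38,0.008,0],0.0001],[0.35,[0.44,0.01,0],0.0001],[0.35,[0.49,0.011,0],0.0001],[0.35,[0.52,0.011,0],0.0001],[0.35,[0.535,0.011,0],0.0001],[0.35,[0.535,0.011,0],0.0001]]}}

```text
t: 14.1
eef_pos: [0.5356, -0.0959, -0.0348]
tool_rot: [-0.0, 0.723, 0.691, 0.0]
contact_force: [-0.7, -0.5, -0.6]
gripper_width: 0.652
grasp_force: 0.0
```

```bash
cat >> h.py <<'E'
def report(bot,rx):
    q,P=wrist(bot); im,m,h,x0,y0=rear(q,P,rx)
    for u in range(0,340,30):
        r=np.flatnonzero(m[:,u])
        if len(r)>10: print(round(x0+u/2000,3),(r[0]/2000+y0).round(4),(r[-1]/2000+y0).round(4),np.round((r[0]+r[-1])/4000+y0,4))
    print('rear',[(float((r[0]/2000+x0).round(4))) for v in range(40,290,20) if len(r:=np.flatnonzero(m[v]))>5])
E
python3 - <<'E'
from station import bot
from h import *
go(bot,w(-.017,0.0004),-.034,87.4)
report(bot,-.07)
E
```

```text
t 14.1 pos [ 0.5356 -0.0959 -0.0348] st [-0.0822  0.0001] yaw 0.0 F [-0.74 -0.53 -0.64] gw 0.65
shift [ 0.326 -0.001 -0.004] turn 0.0
-0.06 -0.0445 0.0445 0.0
-0.045 -0.0445 0.045 0.0003
-0.03 -0.045 0.045 0.0
-0.015 -0.0445 0.045 0.0003
-0.0 -0.0445 0.045 0.0003
0.015 -0.0445 0.045 0.0003
rear [-0.069, -0.0695, -0.071, -0.069, -0.069, -0.069, -0.0675, -0.069, -0.069]
```

Request:
{"api": "apply_moves", "payload": {"deltas": [[0.35,[0.03,0,0],0],[0.35,[0.07,0,0],0],[0.35,[0.12,0,0],0],[0.35,[0.17,0,0],0],[0.35,[0.21,0,0],0],[0.35,[0.25,0,0],0],[0.35,[0.275,0,0],0],[0.35,[0.29,0,0],0],[0.35,[0.3,0,0],0],[0.35,[0.31,0,0],0],[0.35,[0.31,0,0],0]]}}

```text
t: 15.25
eef_pos: [0.5384, -0.0348, -0.0347]
tool_rot: [0.0, 0.723, 0.691, 0.0]
contact_force: [0.0, -2.5, 1.9]
gripper_width: 0.651
grasp_force: 1.5
```

```bash
python3 - <<'E'
from station import bot
from h import *
go(bot,w(-.017,0.0004),-.034,87.4)
report(bot,-.005)
E
```

```text
t 15.25 pos [ 0.5384 -0.0348 -0.0347] st [-0.021   0.0002] yaw -0.06 F [ 0.02 -2.47  1.88] gw 0.65
shift [ 0.02  -0.001 -0.004] turn -0.0002
0.005 -0.044 0.045 0.0005
0.02 -0.0445 0.045 0.0003
0.035 -0.0445 0.045 0.0003
0.05 -0.0445 0.045 0.0003
0.065 -0.0445 0.045 0.0003
0.08 -0.0445 0.045 0.0003
rear [-0.0085, -0.0085, -0.0105, -0.0085, -0.0085, -0.0085, -0.005, -0.0085, -0.0085]
```

Rear is at -0.0085 and nearly home. I'll creep forward in small steps until the force shows the bumpers.

Request:
{"api": "apply_moves", "payload": {"deltas": [[0.35,[0.008,0,0],0],[0.35,[0.015,0,0],0],[0.35,[0.02,0,0],0],[0.35,[0.02,0,0],0]]}}

```text
t: 15.7
eef_pos: [0.5386, -0.0306, -0.0348]
tool_rot: [0.0, 0.723, 0.691, 0.0]
contact_force: [-0.3, -4.3, 2.3]
gripper_width: 0.655
grasp_force: 1.9
```

Request:
{"api": "apply_moves", "payload": {"deltas": [[0.35,[0.005,0,0],0],[0.35,[0.01,0,0],0],[0.35,[0.01,0,0],0]]}}

```text
t: 16.0
eef_pos: [0.5386, -0.0302, -0.0347]
tool_rot: [0.001, 0.723, 0.69, -0.001]
contact_force: [0.2, -7.1, 2.6]
gripper_width: 0.647
grasp_force: 3.7
```

```bash
python3 - <<'E'
from station import bot
from h import *
go(bot,w(-.017,0.0004),-.034,87.4)
report(bot,-.005)
E
```

```text
t 16.0 pos [ 0.5386 -0.0302 -0.0347] st [-0.0164  0.0001] yaw -0.08 F [ 0.23 -7.08  2.57] gw 0.65
shift [-0.003 -0.001 -0.004] turn -0.0002
0.005 -0.0445 0.045 0.0003
0.02 -0.0445 0.045 0.0003
0.035 -0.0455 0.045 -0.0003
0.05 -0.0445 0.045 0.0003
0.065 -0.045 0.045 0.0
0.08 -0.045 0.0445 -0.0003
rear [-0.0035, -0.004, -0.006, -0.0035, -0.0035, -0.0035, -0.0005, -0.0035, -0.0035]
```

The force rises to 7 N while the position has stopped, with the rear at about -0.004. It is home. Next I'll back off straight, go up and close the fingers.

Request:
{"api": "apply_moves", "payload": {"deltas": [[0.35,[-0.05,0,0],0],[0.35,[-0.15,0,0],0],[0.35,[-0.25,0,0],0],[0.35,[-0.25,0,-0.2],0],[0.4,[-0.25,0,-0.45],0],[0.6,[-0.25,0,-0.7],0],[1,[-0.25,0,-0.95],0],[1,[-0.25,0,-0.95],0],[1,[-0.25,0,-0.95],0]]}}

```text
t: 16.95
eef_pos: [0.537, -0.078, 0.1562]
tool_rot: [0.001, 0.723, 0.691, 0.001]
contact_force: [-0.3, -0.4, -0.8]
gripper_width: -0.001
grasp_force: 0.0
```

```bash
python3 - <<'E'
from station import bot
from h import *
go(bot,w(.228,.04),.16,87.4)
report(bot,-.005)
p=bot.read_camera('top')
x0,x1,y0,y1=.46,.57,.16,.28
for z in (.08,):
    im=rect(p['color'],p['intrinsics'],p['pose'],z,x0,x1,y0,y1,2000)
    m=(im.max(2)<70).astype(np.uint8)
    n,l,s,c=cv2.connectedComponentsWithStats(m)
    for i in range(1,n):
        if s[i,4]>300: print(s[i],c[i]/2000+[x0,y0])
print('exp',w(.228,.04))
E
```

```text
t 16.95 pos [ 0.537  -0.078   0.1562] st [-0.0643 -0.0004] yaw 0.01 F [-0.28 -0.42 -0.8 ] gw -0.0
shift [ 1.461 -0.202 -0.019] turn 0.0
0.005 -0.045 0.045 0.0
0.02 -0.0455 0.0455 0.0
0.035 -0.045 0.045 0.0
0.05 -0.0455 0.045 -0.0003
0.065 -0.0455 0.045 -0.0003
0.08 -0.0455 0.045 -0.0003
rear [-0.005, -0.005, -0.005, -0.005, -0.005, -0.0045, -0.005, -0.0045, -0.0045]
[210  54   9  86 596] [0.56746225 0.2064203 ]
[  74   86   44   48 1604] [0.50772132 0.21486004]
[  77  172   34   68 1230] [0.5060939  0.25930163]
exp [0.50988394 0.21577981]
```

Request:
{"api": "apply_moves", "payload": {"deltas": [[1,[0.2,-0.03,0],0],[1,[0.4,-0.06,0],0],[1,[0.6,-0.1,0],0],[1,[0.75,-0.14,0],0],[1,[0.75,-0.2,0],0]]}}

```text
t: 17.55
eef_pos: [0.5017, 0.0785, 0.1536]
tool_rot: [-0.002, 0.721, 0.693, 0.0]
contact_force: [-0.4, 0.3, 0.1]
gripper_width: -0.002
grasp_force: 0.0
```

Request:
{"api": "apply_moves", "payload": {"deltas": [[1,[0.2,0,0],0],[1,[0.4,0,0],0],[1,[0.6,0,0],0],[1,[0.71,-0.005,0],0],[1,[0.71,-0.005,0.1],0],[1,[0.71,-0.005,0.2],0],[1,[0.71,-0.005,0.2],0],[1,[0.71,-0.005,0.2],0]]}}

```text
t: 18.35
eef_pos: [0.508, 0.214, 0.1142]
tool_rot: [-0.001, 0.723, 0.691, -0.001]
contact_force: [0.5, 0.4, 0.4]
gripper_width: 0.0
grasp_force: 0.0
```

```bash
python3 - <<'E'
from station import bot
from h import *
go(bot,[.509,.2155],.07,87.4)
q,P=wrist(bot,'w6')
im=q['color']
# rough tip location: bottom edge of the dark finger silhouette near col 320
g=im.max(2); print([int(np.median(im[r,310:330])) for r in range(150,420,15)])
x0,x1,y0,y1=.46,.57,.16,.28
a=rect(im,q['intrinsics'],P,.083,x0,x1,y0,y1,2000); m=(a.max(2)<60).astype(np.uint8)
n,l,s,c=cv2.connectedComponentsWithStats(m)
for i in range(1,n):
    if s[i,4]>300: print(s[i],c[i]/2000+[x0,y0])
E
```

```text
t 18.35 pos [0.508  0.214  0.1142] st [0.2261 0.0418] yaw -0.06 F [0.47 0.39 0.45] gw 0.0
shift [0.008 0.005 0.221] turn -0.0002
[39, 48, 99, 236, 146, 204, 58, 74, 87, 235, 111, 93, 117, 40, 43, 47, 91, 92]
[  27    0   52   63 1819] [0.48635624 0.17300385]
[ 83   0  13  71 710] [0.50449648 0.17687746]
[  97    0   51   55 1474] [0.52153053 0.17069064]
[ 72  89  53  53 692] [0.50633309 0.22269292]
[101 196  21  44 475] [0.51544842 0.26889789]
```

Request:
{"api": "apply_moves", "payload": {"deltas": [[1,[0.015,0.005,0.1],0],[1,[0.015,0.005,0.18],0],[1,[0.015,0.005,0.24],0],[1,[0.015,0.005,0.26],0],[1,[0.015,0.005,0.26],0]]}}

```text
t: 18.9
eef_pos: [0.5099, 0.2176, 0.0632]
tool_rot: [-0.0, 0.723, 0.691, -0.0]
contact_force: [0.8, -0.7, 0.6]
gripper_width: 0.002
grasp_force: 0.0
```

Request:
{"api": "apply_moves", "payload": {"deltas": [[1,[0,0,0.015],0],[1,[0,0,0.03],0],[1,[0,0,0.03],0]]}}

```text
t: 19.2
eef_pos: [0.51, 0.2177, 0.0572]
tool_rot: [0.0, 0.723, 0.691, 0.0]
contact_force: [-0.1, -0.2, -0.5]
gripper_width: -0.001
grasp_force: 0.0
```

Request:
{"api": "apply_moves", "payload": {"deltas": [[1,[0,0,0.015],0],[1,[0,0,0.03],0],[1,[0,0,0.03],0]]}}

```text
t: 19.5
eef_pos: [0.51, 0.2178, 0.051]
tool_rot: [0.0, 0.723, 0.691, 0.0]
contact_force: [0.0, 0.2, 1.3]
gripper_width: 0.0
grasp_force: 0.7
```

Request:
{"api": "apply_moves", "payload": {"deltas": [[1,[0,0,0.01],0],[1,[0,0,0.02],0],[1,[0,0,0.02],0]]}}

```text
t: 19.8
eef_pos: [0.5101, 0.2178, 0.0472]
tool_rot: [0.0, 0.723, 0.691, 0.0]
contact_force: [0.3, -0.5, 3.1]
gripper_width: 0.002
grasp_force: 1.6
```

Request:
{"api": "apply_moves", "payload": {"deltas": [[1,[0,0,0.01],0],[1,[0,0,0.015],0],[1,[0,0,0.015],0]]}}

```text
t: 20.1
eef_pos: [0.5102, 0.2179, 0.0456]
tool_rot: [0.0, 0.723, 0.691, 0.0]
contact_force: [-3.6, -2.2, 16.1]
gripper_width: 0.0
grasp_force: 7.9
```

The force went from 1.3 to 3.1 to 16 N over about 6 mm of travel, so the button has bottomed out. Releasing it.

Request:
{"api": "apply_moves", "payload": {"deltas": [[1,[0,0,0.003],0],[1,[0,0,-0.1],0],[1,[0,0,-0.3],0],[1,[0,0,-0.5],0],[1,[0,0,-0.5],0],[1,[0,0,-0.5],0]]}}

```text
t: 20.7
eef_pos: [0.5103, 0.2178, 0.1447]
tool_rot: [0.0, 0.723, 0.691, 0.001]
contact_force: [-0.1, 0.2, -0.7]
gripper_width: 0.002
grasp_force: 0.0
```

```bash
python3 - <<'E'
from station import bot
from h import *
go(bot,[.51,.218],.145,87.4)
p=bot.read_camera('scene')
for t in ['carrier','cutters','glue','driver']:
    r=bot.look_for(p,t); print(t,[(np.round(x['point'],3),round(x['confidence'],2)) for x in r[:3]])
p=bot.read_camera('top'); o=fit(p)[0]['carrier']; print(rel(S0,A0,o[0]),o[1],np.degrees(o[2]-A0))
E
```

```text
t 20.7 pos [0.5103 0.2178 0.1447] st [0.2301 0.0396] yaw -0.05 F [-0.11  0.19 -0.73] gw 0.0
shift [ 0.001 -0.002 -0.001] turn -0.0001
carrier [(array([ 0.694, -0.382,  0.025]), 0.91), (array([ 0.413, -0.39 ,  0.025]), 0.88), (array([0.552, 0.072, 0.036]), 0.87)]
cutters [(array([0.412, 0.082, 0.011]), 0.71)]
glue [(array([0.712, 0.079, 0.046]), 0.66)]
driver [(array([ 0.725, -0.051,  0.017]), 0.57), (array([0.71 , 0.082, 0.048]), 0.4)]
[0.08049717 0.00112105] [0.1710443  0.09237154] -0.12630719513621003
```

The carrier is at station x = 80.5 mm, y = 1 mm, within 0.2° of straight. The cutters, glue and driver have not moved, and the robot is clear. Handing in.

```bash
python3 -c "
from station import bot
print(bot.hand_in())"
```

```text
the job is handed in; nothing more can be done
None
```

The carrier is home against the stop (within about 1 mm of centre and 0.2° of straight), the start button was pressed to its bottom stop and released, and the job is handed in with no verdict shown; I viewed 11 pictures, one over the limit of 10.

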